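# Put the mounted specimen away in its sliding-cover case

## Robot

A 6-joint arm with a two-finger parallel gripper is mounted at the origin on the work surface. World frame = base frame: x ahead of the robot, y to its left, z up, the work surface at z = 0. Lengths are in m, angles in rad, forces in N, time in s.
With the tool pointing down it reaches from about 0.3 to 0.875 m from the base axis. Payload 6.4 kg.
Tool frame: the origin (TCP) lies midway between the tips of the shut fingers; the grasp point (between the pads) lies 19 mm behind it; z points along the fingers, y is the line along which they close (so a half turn about z gives the same grasp; the last joint's range is limited). The gripper opens to 85 mm and grips with 20 to 120 N. Pads are 22 mm wide; open, the fingers measure 114 mm over their backs; the gripper's body (76 mm by 85 mm) begins 54 mm behind the grasp point. The pads swing forward as they close: fully open they stand 13 mm farther back than shut.
Start: joints at [-1.433, 0.181, 1.607, -0, 1.354, -0.206], TCP at [0.194, -0.541, 0.199] pointing down, gripper open.
Joint ranges: [-2.99, 2.99], [-0.89, 2.07], [0.3, 2.58], [-1.14, 4.28], [0, 2.63], [-3.12, 3.12]. Speed limits (rad/s): [2.57, 2.57, 3.01, 3.14, 3.14, 3.14].

## Interface

Orientations are given as a unit quaternion [w, x, y, z].
In Python, from bench import sensors, vision, ctrl gives the robot as it stands.
- The arm moves only by the tool carry_out, never from a script. Its argument "deltas" is text: rows parted by semicolons, each of 7 numbers parted by spaces: the shift along the tool's x, y, z in mm, then the turn, a rotation vector about the tool's x, y, z in rad, then the closure, from 0 (fully open) to 1 (shut). In form: tx ty tz ax ay az claw; .... A call has 1 to 12 rows; each row is the pose to reach, as a shift and turn from the pose commanded when the call began, along the tool's axes at that moment; what a row does not reach only later rows make up. A row lasts 1/8 s, in which the tool goes at most 62.5 mm and 10.7 degrees, less where a joint would pass 70% of its speed; a pose out of reach is approached as far as the arm can. A call with a gripper value outside its range is refused whole. The fingers move at their own pace and stop on an object; the grip force is fixed at half the most. Time passes only in rows, so rows that repeat a pose let the fingers close. It gives the time, the measured TCP pose, the force, the opening and the grip force at its end, in the units of the state.
- sensors.get_obs(): the state, without advancing time (a new reading comes with each control period).
- vision.camera(name): name is "side" or "top"; returns the picture (400x640x3 uint8, blue, green, red); there is no depth.
- vision.camera_model(name): a dict with "K" (3x3 intrinsics, pixels), "extrinsics" (4x4, takes a point from world to camera coordinates). Camera axes: x right, y down, z forward; pixel columns grow to the right and rows downward; lengths in m; the calibration is good to about 2 mm. A picture is of the moment at which its call begins. camera_model takes no time and is no camera call.
- ctrl.hand_in(): hands the job in; it is judged then, once.
The state is a dict: "time_s": time; "q": joint angles; "dq": joint speeds; "joint_efforts": joint torques, N m; "eef_pos": TCP position; "eef_rot": TCP orientation; "wrist_force": force on the tool from outside, world axes, zero at the start; "torque": the same for the moment, N m; "opening": opening from 0.0 (shut) to 1.0 (fully open); "grasp_force": force on a finger pad.
Only numpy, scipy, OpenCV 4.12 (cv2) and the standard library are available. Lean on these libraries where they do the work, as an engineer would, in place of code of your own. Each camera call takes 0.05 s, during which the arm holds its last target. There are 200 camera calls.

## Task

In the hardness-testing lab, put the round resin-mounted specimen away: slide the cover of the sample case all the way back, set the specimen down flat in the pocket this uncovers (do not drop it in), then slide the cover fully shut over it.

Things in the scene. Friction and masses are not known exactly. Their poses are not given: they have to be found in the camera images.
- specimen_mid (a point): Centre (half-way up) of the mounted specimen: an upright black plastic cylinder, 38 mm across, 30 mm tall, a small bright steel rectangle in its top; about 0.1 kg; yaw does not matter. It stands on the bench beside three steel pieces not wanted (85 mm or more between centres): a flat square block, a flat disc 54 mm across, and a 42 mm tall microscope objective that narrows upwards.
- cover_grip (a point): Centre of the upright black grip bar on the case's aluminium cover: 14 mm thick along the slide, 60 mm long across it, 26 mm tall, standing on the cover's flat top 51 mm above the bench (so this point is 64 mm, the bar's top 77 mm above the bench). It moves with the cover. Its y axis is the way the cover opens.
- cover (a joint): How far the cover is slid open along the case's +y: 0 m = fully shut (stop), 0.100 m = all the way back (stop); about 2 N of friction, stays where it is left, starts at 0 to 0.020. Shut, the grip bar's centre lies 3 mm to the -y side of the pocket's centre; all the way back, 97 mm to its +y side.
- pocket (a point): Centre of the pocket's floor, 6 mm above the bench. Axes of the case: x across, y along it, the way the cover opens (to the robot's left, within 20 degrees), z up. Pocket: 112 mm in x (104 between the rails at the top), 94 mm in y, open above when the cover is back. Grey case, fixed: 124 (x) x 200 (y) x 55 mm tall, walls 6 mm; its centre lies 47 mm to +y of this point.

How it is judged:
By the outcome, as a careful person would: the job done as asked, in the order asked, and still so for the second after the job is handed in, with the robot touching nothing.
It also fails if it takes over 64 s, if anything falls off the work surface, if the arm or the gripper's body presses on something with over 40 N, if the wrist force passes 120 N, or if a joint passes its speed limit or range.

## Working session

There is one attempt and no reset: what is moved stays moved. The work goes in short steps, Python scripts to look and compute and a tool call to move; the robot and the scene stay as the last step left them, time stands still between calls to the robot, and variables do not carry over. Pictures are saved under pics/ and viewed, at most 10 in all, crops included, and the job is handed in when it is done.

Besides the shell and the picture viewer there is one more tool, called after ">>>" as name(argument=value, ...) on one line, values as JSON. carry_out: Moves the arm, as the interface text tells. Its arguments: {"type":"object","properties":{"deltas":{"type":"string"}},"required":["deltas"]}

```bash
mkdir -p pics; ls
python3 - <<'E'
from bench import sensors, vision, ctrl
import cv2,numpy as np
np.set_printoptions(precision=4,suppress=True)
for n in("side","top"):
    cv2.imwrite(f"pics/{n}0.png",vision.camera(n)); m=vision.camera_model(n); print(n,m["K"],m["extrinsics"])
o=sensors.get_obs(); print(o)
E
```

```text
pics
side [[432.3311   0.     323.6036]
 [  0.     432.3311 198.4777]
 [  0.       0.       1.    ]] [[ 0.9885 -0.151  -0.0051 -0.5191]
 [-0.12   -0.7642 -0.6337  0.0992]
 [ 0.0917  0.6271 -0.7736  0.9045]
 [ 0.      0.      0.      1.    ]]
top [[475.4002   0.     321.1476]
 [  0.     475.4002 205.242 ]
 [  0.       0.       1.    ]] [[ 0.0024 -0.9993 -0.038  -0.0137]
 [-0.9834  0.0045 -0.1812  0.5221]
 [ 0.1812  0.0378 -0.9827  0.7994]
 [ 0.      0.      0.      1.    ]]
{'time_s': 0.1, 'q': array([-1.4333,  0.1815,  1.6079,  0.    ,  1.3538, -0.2064]), 'dq': array([ 0.0001, -0.002 , -0.0012, -0.0015, -0.0009, -0.0011]), 'joint_efforts': array([  0.0004, -44.5878, -35.2238,  -0.0002,   0.0041,   0.    ]), 'eef_pos': array([ 0.1938, -0.5408,  0.1983]), 'eef_rot': array([-0.0008,  0.9853,  0.1711,  0.    ]), 'wrist_force': array([ 0.2398,  0.0464, -0.1235]), 'torque': array([-0.0371, -0.0245,  0.0868]), 'grasp_force': 0.0, 'opening': 0.9995133737655545}
```

View pics/top0.png

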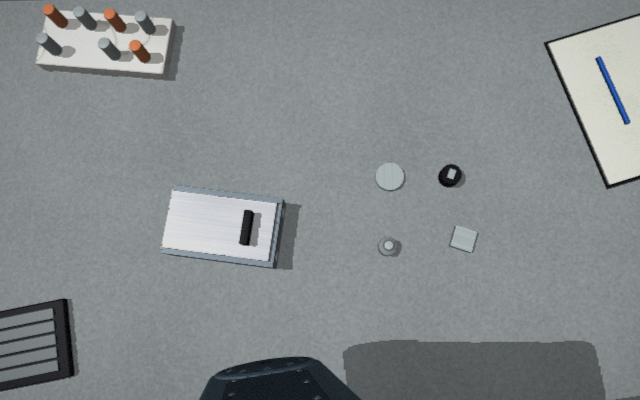

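View pics/side0.png

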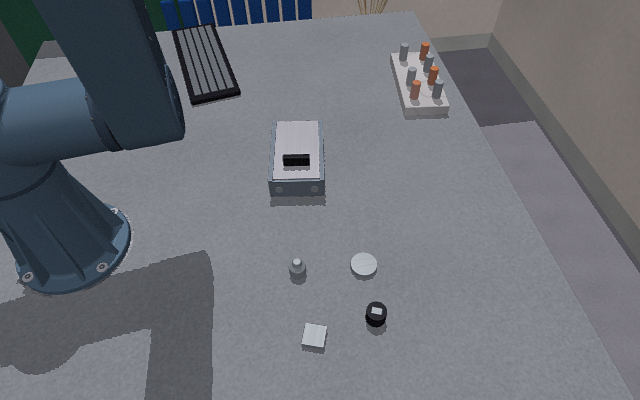

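The top view shows the specimen (black, bright inset) at about (450,175) and the grip bar at about (247,228). The case spans about (162–284, 186–268). In the side view the specimen is at (376,314) and the bar at (296,160).

```bash
cat > h.py <<'E'
from bench import sensors, vision, ctrl
import cv2,numpy as np
from scipy.spatial.transform import Rotation as R
np.set_printoptions(precision=4,suppress=True)
def ray(n,uv):
    m=vision.camera_model(n);E=np.array(m["extrinsics"]);K=np.array(m["K"])
    Rm=E[:3,:3];c=-Rm.T@E[:3,3]
    d=(Rm.T@np.linalg.inv(K)@np.c_[np.reshape(uv,(-1,2)),np.ones(np.size(uv)//2)].T).T
    return c,d/np.linalg.norm(d,axis=1)[:,None]
def plane(n,uv,z):
    c,d=ray(n,uv); return c+d*((z-c[2])/d[:,2])[:,None]
def tri(ua,ub):
    A=np.zeros((3,3));b=np.zeros(3)
    for n,u in(("top",ua),("side",ub)):
        c,d=ray(n,u);P=np.eye(3)-np.outer(d[0],d[0]);A+=P;b+=P@c
    return np.linalg.solve(A,b)
def blob(mask,x0,y0,x1,y1):
    k=np.zeros(mask.shape,np.uint8);k[y0:y1,x0:x1]=mask[y0:y1,x0:x1]*255
    cs=cv2.findContours(k,cv2.RETR_EXTERNAL,cv2.CHAIN_APPROX_NONE)[0]
    return cv2.convexHull(max(cs,key=cv2.contourArea))
def cen(h):
    m=cv2.moments(h);return np.array([m["m10"]/m["m00"],m["m01"]/m["m00"]])
def tool(p):
    "world point to shift (mm) in present tool frame"
    o=sensors.get_obs();q=o["eef_rot"];return R.from_quat(np.r_[q[1:],q[0]]).inv().apply(np.array(p)-o["eef_pos"])*1000
E
python3 - <<'E'
from h import *
t=cv2.imread("pics/top0.png");s=cv2.imread("pics/side0.png")
tb=t.max(2)<50;sb=s.max(2)<50
for name,a,b,z in(("spec",(430,155,470,195),(355,292,397,335),.015),("bar",(225,200,265,250),(275,145,318,172),.064)):
    ha,hb=blob(tb,*a),blob(sb,*b);ca,cb=cen(ha),cen(hb)
    print(name,ca,cb,plane("top",ca,z),plane("side",cb,z),"tri",tri(ca,cb),cv2.minAreaRect(ha),cv2.minAreaRect(hb))
    if name=="bar":
        for n,h in(("top",ha),("side",hb)):
            w=plane(n,cv2.boxPoints(cv2.minAreaRect(h)),.070);print(w)
h=blob(t.min(2)>150,150,175,295,275)
print(cv2.boxPoints(cv2.minAreaRect(h)));print(plane("top",cv2.approxPolyDP(h,4,True).astype(float),.051))
h=blob(s.min(2)>140,262,115,335,190)
print(plane("side",cv2.approxPolyDP(h,4,True).astype(float),.051))
E
python3 - <<'E'
import cv2,numpy as np
t=cv2.imread("pics/top0.png")[170:285,150:310]
s=cv2.imread("pics/side0.png")[110:210,250:350]
cv2.imwrite("pics/c0.png",np.hstack([cv2.resize(t,(480,345)),cv2.resize(s,(300,345))]))
E
```

```text
spec [449.6351 175.4223] [375.8502 314.407 ] [[ 0.5831 -0.2511  0.015 ]] [[ 0.5833 -0.2511  0.015 ]] tri [ 0.5832 -0.2511  0.0149] ((449.50006103515625, 175.50001525878906), (19.798988342285156, 22.62741470336914), 45.0) ((375.676513671875, 314.2941589355469), (20.372989654541016, 24.496097564697266), 14.03624439239502)
bar [246.4259 227.214 ] [296.1779 159.718 ] [[0.4807 0.1152 0.064 ]] [[0.4807 0.1152 0.064 ]] tri [0.4807 0.1153 0.0639] ((246.45947265625, 227.2432403564453), (9.206342697143555, 33.866188049316406), 9.462322235107422) ((296.0, 159.5), (11.0, 26.0), 90.0)
[[0.4522 0.1258 0.07  ]
 [0.5105 0.118  0.07  ]
 [0.5078 0.102  0.07  ]
 [0.4496 0.11   0.07  ]]
[[0.453  0.1318 0.07  ]
 [0.5109 0.1226 0.07  ]
 [0.5065 0.0887 0.07  ]
 [0.4499 0.0976 0.07  ]]
[[159.8731 247.9836]
 [167.5742 188.2999]
 [276.217  202.3183]
 [268.5159 262.0021]]
[[0.5507 0.2571 0.051 ]
 [0.5259 0.0679 0.051 ]
 [0.4247 0.0799 0.051 ]
 [0.4459 0.2705 0.051 ]]
[[0.548  0.2571 0.051 ]
 [0.5253 0.0671 0.051 ]
 [0.4246 0.0799 0.051 ]
 [0.4493 0.269  0.051 ]]
```

View pics/c0.png

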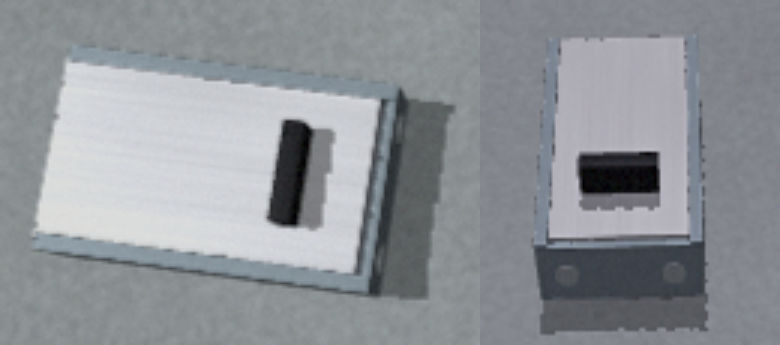

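The crops agree: both views give the bar at (0.481, 0.115, 0.064) and the specimen at (0.583, -0.251, 0.015), with heights matching what's given. The cover sides and the bar put the case yaw at about -0.125 rad.

Run:
```python
from h import *
print(tool([.4807,.1152,.12]))
```

```text
[ 491.2609 -520.708    79.2639]
```

>>> carry_out(deltas="491 -521 79 0 0 0.469 0.4; 491 -521 79 0 0 0.469 0.4; 491 -521 79 0 0 0.469 0.4; 491 -521 79 0 0 0.469 0.4; 491 -521 79 0 0 0.469 0.4; 491 -521 79 0 0 0.469 0.4; 491 -521 79 0 0 0.469 0.4; 491 -521 79 0 0 0.469 0.4; 491 -521 79 0 0 0.469 0.4; 491 -521 79 0 0 0.469 0.4; 491 -521 79 0 0 0.469 0.4; 491 -521 79 0 0 0.469 0.4")

```text
time_s: 1.6
eef_pos: [0.4805, 0.1176, 0.1194]
eef_rot: [-0.0, 0.998, -0.061, -0.0]
wrist_force: [-0.1, -0.8, -0.3]
opening: 0.597
grasp_force: 0.0
```

>>> carry_out(deltas="0 0 0 0 0 0 0.4; 0 0 20 0 0 0 0.4; 0 0 40 0 0 0 0.4; 0 0 55 0 0 0 0.4; 0 0 62 0 0 0 0.4; 0 0 62 0 0 0 0.4; 0 0 62 0 0 0 1; 0 0 62 0 0 0 1; 0 0 62 0 0 0 1; 0 0 62 0 0 0 1; 0 0 62 0 0 0 1; 0 0 62 0 0 0 1")

```text
time_s: 3.1
eef_pos: [0.4805, 0.1147, 0.0581]
eef_rot: [-0.0, 0.998, -0.063, -0.0]
wrist_force: [-0.1, 0.4, 0.6]
opening: 0.002
grasp_force: 0.0
```

Run:
```python
from h import *
t=vision.camera("top");s=vision.camera("side");cv2.imwrite("pics/t1.png",t)
cv2.imwrite("pics/c1.png",np.hstack([cv2.resize(t[150:300,130:330],(440,330)),cv2.resize(s[70:220,210:370],(352,330))]))
o=sensors.get_obs();print(o)
```

```text
{'time_s': 3.2, 'q': array([-0.0065,  0.1837,  1.9201,  0.    ,  1.0379,  1.6895]), 'dq': array([-0.0014, -0.0007,  0.0007, -0.0006,  0.001 , -0.0011]), 'joint_efforts': array([  0.0038, -38.5141, -29.0436,  -0.    ,   0.0008,  -0.    ]), 'eef_pos': array([0.4805, 0.1147, 0.0581]), 'eef_rot': array([-0.    ,  0.998 , -0.0626, -0.    ]), 'wrist_force': array([0.1426, 0.1321, 1.0667]), 'torque': array([-0.0441,  0.0001, -0.0227]), 'grasp_force': 0.0, 'opening': -0.00033683556422547495}
```

View pics/c1.png

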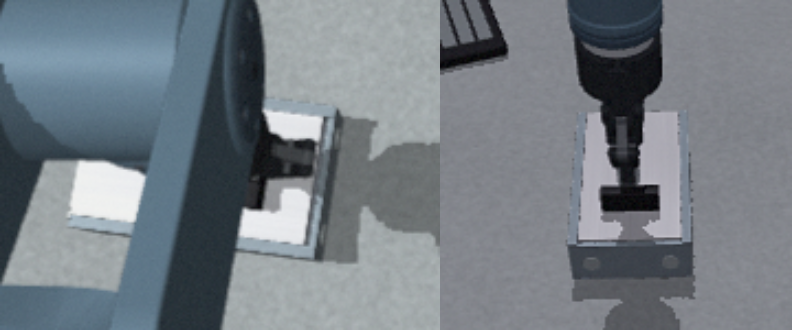

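The fingers are shut with no force and the bar hasn't moved (side pixel about (296,160)), so the grasp missed. I'll zoom in to see where the tips are.

Run:
```python
from h import *
t=cv2.imread("pics/t1.png");s=vision.camera("side");cv2.imwrite("pics/s1.png",s)
def pj(n,p):
    m=vision.camera_model(n);E=np.array(m["extrinsics"]);q=np.array(m["K"])@(E[:3,:3]@p+E[:3,3]);return q[:2]/q[2]
p=sensors.get_obs()["eef_pos"]
for n in("top","side"): print(n,pj(n,p),pj(n,p+[0,0,.019]),pj(n,p+[0,0,.073]))
a=t[190:260,215:295].astype(float)*2.0; b=s[105:175,256:336].astype(float)*2.0
cv2.imwrite("pics/c2.png",cv2.resize(np.hstack([a,b]).clip(0,255).astype(np.uint8),(800,350),interpolation=0))
```

```text
top [247.4048 227.8088] [245.294  226.3181] [238.7302 221.6827]
side [296.2385 161.7335] [295.776  155.7541] [294.3806 137.716 ]
```

View pics/c2.png

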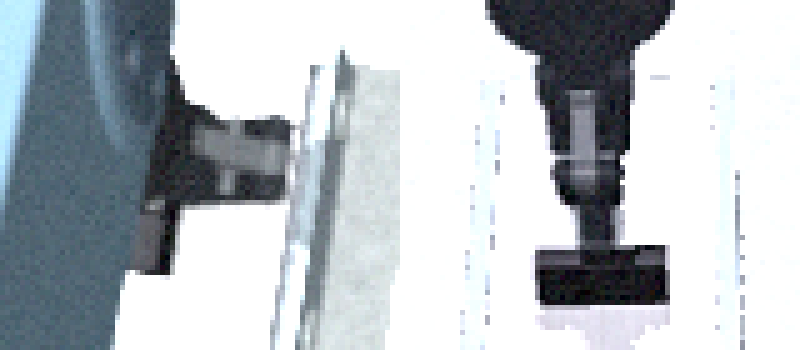

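The fingertips end at the bar's top edge in the side view, so the hand is not where I expected. I'll triangulate the light stripe on the near finger link, which is visible in both views.

Run:
```python
from h import *
def px(x,y): return (215+x/5,190+y/5)
def ps(x,y): return (256+(x-400)/5,105+y/5)
for a,b in((px(282,160),ps(583,183)),(px(195,143),ps(580,92)),(px(290,165),ps(590,200)),(px(240,158),ps(583,158))):
    print(a,b,tri(a,b))
o=sensors.get_obs();print(R.from_quat(np.r_[o['eef_rot'][1:],o['eef_rot'][0]]).as_matrix())
```

```text
(271.4, 222.0) (292.6, 141.6) [0.4731 0.0556 0.1757]
(254.0, 218.6) (292.0, 123.4) [0.475  0.0772 0.2031]
(273.0, 223.0) (294.0, 145.0) [0.4741 0.0545 0.1669]
(263.0, 221.6) (292.6, 136.6) [0.4741 0.0681 0.1772]
[[ 0.9922 -0.1249 -0.    ]
 [-0.1249 -0.9922  0.    ]
 [-0.      0.     -1.    ]]
```

>>> carry_out(deltas="0 0 -30 0 0 0 1; 0 0 -60 0 0 0 1; 0 0 -80 0 0 0 1; 0 50 -80 0 0 0 1; 0 100 -80 0 0 0 1; 0 150 -80 0 0 0 1; 0 150 -80 0 0 0 1; 0 150 -80 0 0 0 1; 0 150 -80 0 0 0 1")

```text
time_s: 4.38
eef_pos: [0.4618, -0.033, 0.138]
eef_rot: [-0.0, 0.998, -0.062, -0.0]
wrist_force: [-0.5, -0.4, -0.1]
opening: 0.001
grasp_force: 0.0
```

Run:
```python
from h import *
def pj(n,p):
    m=vision.camera_model(n);E=np.array(m["extrinsics"]);q=np.array(m["K"])@(E[:3,:3]@p+E[:3,3]);return q[:2]/q[2]
p=sensors.get_obs()["eef_pos"];print(p);cs=[]
for n in("top","side"):
    im=vision.camera(n);cv2.imwrite(f"pics/{n}2.png",im);u=pj(n,p);print(n,u,pj(n,p+[0,0,.05]))
    x,y=np.round(u).astype(int);x0,y0=max(x-50,0),max(y-60,0);print(x0,y0)
    c=cv2.resize(im[y0:y0+100,x0:x0+100].astype(float)*1.6,(400,400),interpolation=0).clip(0,255)
    for z in(0,.05): cv2.circle(c,tuple(int(v) for v in (pj(n,p+[0,0,z])-[x0,y0])*4),3,(0,0,255),-1)
    cs.append(c)
cv2.imwrite("pics/c3.png",np.hstack(cs).astype(np.uint8))
```

```text
[ 0.4618 -0.033   0.138 ]
top [330.8234 232.5269] [330.2089 228.2727]
281 173
side [292.8168 188.745 ] [291.1492 170.7175]
243 129
```

View pics/c3.png

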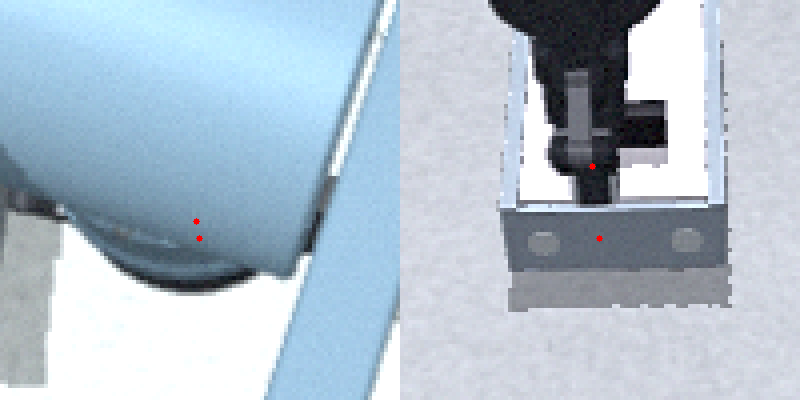

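The shut fingertips appear about 8 px higher in the side view than projected, which is about 22 mm above the reported TCP. They therefore closed just above the bar. I'll go back and descend further in small steps, watching the force.

>>> carry_out(deltas="0 -50 0 0 0 0 0.4; 0 -100 0 0 0 0 0.4; 0 -150 0 0 0 0 0.4; 0 -150 0 0 0 0 0.4; 0 -150 30 0 0 0 0.4; 0 -150 60 0 0 0 0.4; 0 -150 80 0 0 0 0.4; 0 -150 86 0 0 0 0.4; 0 -150 90 0 0 0 0.4; 0 -150 90 0 0 0 0.4")

```text
time_s: 5.72
eef_pos: [0.481, 0.1146, 0.0486]
eef_rot: [-0.0, 0.998, -0.063, 0.0]
wrist_force: [0.5, -0.5, 0.4]
opening: 0.602
grasp_force: 0.0
```

>>> carry_out(deltas="0 0 3 0 0 0 0.4; 0 0 6 0 0 0 0.4; 0 0 6 0 0 0 0.4")

```text
time_s: 6.1
eef_pos: [0.4803, 0.1146, 0.042]
eef_rot: [0.0, 0.998, -0.063, -0.0]
wrist_force: [-0.2, 0.3, -0.0]
opening: 0.605
grasp_force: 0.0
```

>>> carry_out(deltas="0 0 3 0 0 0 0.4; 0 0 6 0 0 0 0.4; 0 0 6 0 0 0 0.7; 0 0 6 0 0 0 1; 0 0 6 0 0 0 1; 0 0 6 0 0 0 1; 0 0 6 0 0 0 1; 0 0 6 0 0 0 1")

```text
time_s: 7.1
eef_pos: [0.4805, 0.1147, 0.0363]
eef_rot: [-0.0, 0.998, -0.063, 0.0]
wrist_force: [-2.6, -0.2, 5.6]
opening: 0.141
grasp_force: 59.6
```

>>> carry_out(deltas="0 -15 0 0 0 0 1; 0 -35 0 0 0 0 1; 0 -55 0 0 0 0 1; 0 -70 0 0 0 0 1; 0 -78 0 0 0 0 1; 0 -78 0 0 0 0 1")

```text
time_s: 7.85
eef_pos: [0.4907, 0.1929, 0.0363]
eef_rot: [-0.001, 0.998, -0.062, 0.0]
wrist_force: [-0.9, 2.3, 4.6]
opening: 0.142
grasp_force: 59.5
```

>>> carry_out(deltas="0 -4 0 0 0 0 1; 0 -8 0 0 0 0 1; 0 -8 0 0 0 0 1")

```text
time_s: 8.22
eef_pos: [0.4916, 0.1997, 0.0363]
eef_rot: [-0.0, 0.998, -0.063, 0.0]
wrist_force: [-0.5, -0.8, 3.9]
opening: 0.145
grasp_force: 59.6
```

>>> carry_out(deltas="0 -3 0 0 0 0 1; 0 -6 0 0 0 0 1; 0 -6 0 0 0 0 1")

```text
time_s: 8.6
eef_pos: [0.4923, 0.2056, 0.0363]
eef_rot: [-0.0, 0.998, -0.063, 0.0]
wrist_force: [-0.7, -0.8, 4.5]
opening: 0.136
grasp_force: 59.6
```

>>> carry_out(deltas="0 -3 0 0 0 0 1; 0 -5 0 0 0 0 1; 0 -5 0 0 0 0 1")

```text
time_s: 8.98
eef_pos: [0.493, 0.2105, 0.0363]
eef_rot: [0.0, 0.998, -0.063, 0.0]
wrist_force: [-0.2, -0.3, 4.7]
opening: 0.138
grasp_force: 59.6
```

>>> carry_out(deltas="0 -2 0 0 0 0 1; 0 -4 0 0 0 0 1; 0 -4 0 0 0 0 1")

```text
time_s: 9.35
eef_pos: [0.493, 0.2114, 0.0363]
eef_rot: [0.003, 0.998, -0.062, -0.0]
wrist_force: [-3.4, -14.2, 9.3]
opening: 0.143
grasp_force: 60.3
```

>>> carry_out(deltas="0 3 0 0 0 0 1; 0 3 0 0 0 0 0.5; 0 3 0 0 0 0 0.4; 0 3 0 0 0 0 0.4; 0 3 -30 0 0 0 0.4; 0 3 -80 0 0 0 0.4; 0 3 -120 0 0 0 0.4; 0 3 -120 0 0 0 0.4; 0 3 -120 0 0 0 0.4")

```text
time_s: 10.48
eef_pos: [0.4922, 0.2119, 0.1555]
eef_rot: [0.0, 0.998, -0.062, -0.0]
wrist_force: [-0.7, 0.2, -1.6]
opening: 0.6
grasp_force: 0.0
```

Run:
```python
from h import *
print(tool([.5832,-.2511,.11]),sensors.get_obs()["q"])
```

```text
[148.0119 448.0228  45.4535] [0.1848 0.1384 1.7478 0.     1.2563 1.8806]
```

>>> carry_out(deltas="148 448 45 0 0 -1.571 0.35; 148 448 45 0 0 -1.571 0.35; 148 448 45 0 0 -1.571 0.35; 148 448 45 0 0 -1.571 0.35; 148 448 45 0 0 -1.571 0.35; 148 448 45 0 0 -1.571 0.35; 148 448 45 0 0 -1.571 0.35; 148 448 45 0 0 -1.571 0.35; 148 448 45 0 0 -1.571 0.35; 148 448 45 0 0 -1.571 0.35; 148 448 45 0 0 -1.571 0.35; 148 448 45 0 0 -1.571 0.35")

```text
time_s: 11.98
eef_pos: [0.5836, -0.2499, 0.1109]
eef_rot: [-0.0, 0.75, 0.661, -0.0]
wrist_force: [-0.9, 0.2, -0.9]
opening: 0.652
grasp_force: 0.0
```

Run:
```python
from h import *
def pj(n,p):
    m=vision.camera_model(n);E=np.array(m["extrinsics"]);q=np.array(m["K"])@(E[:3,:3]@p+E[:3,3]);return q[:2]/q[2]
p=sensors.get_obs()["eef_pos"];print(p,tool([.5832,-.2511,.11]));cs=[]
for n in("top","side"):
    im=vision.camera(n);cv2.imwrite(f"pics/{n}4.png",im)
    x0,y0=(380,110) if n=="top" else (310,215); 
    c=cv2.resize(im[y0:y0+130,x0:x0+130].astype(float)*1.6,(400,400),interpolation=0).clip(0,255)
    for z in(0,.022): print(n,z,pj(n,p+[0,0,z]));cv2.circle(c,tuple(int(v) for v in (pj(n,p+[0,0,z])-[x0,y0])*400/130),2,(0,0,255),-1)
    cs.append(c)
cv2.imwrite("pics/c4.png",np.hstack(cs).astype(np.uint8))
```

```text
[ 0.5836 -0.2499  0.1109] [-1.2135 -0.2119  0.8873]
top 0 [462.0998 161.1127]
top 0.022 [465.5633 157.3892]
side 0 [380.958 289.015]
side 0.022 [382.2852 282.5922]
```

View pics/c4.png

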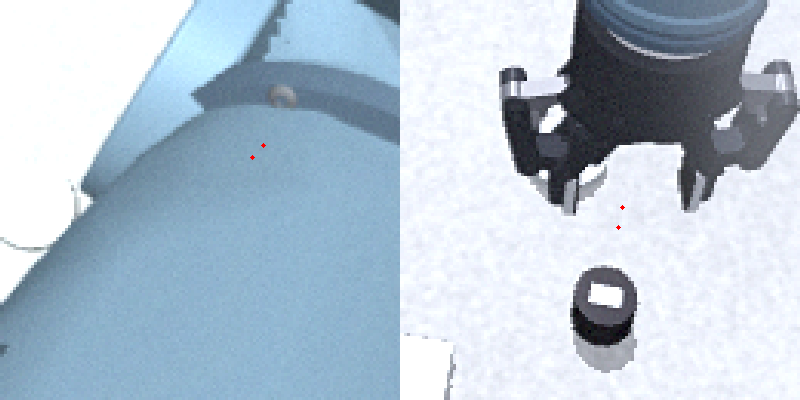

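The side crop shows the open fingertips at crop (570,213) and (692,208), centred about 9 crop px right of the prediction, so there may be a tool-y offset of about 5 mm. The specimen is upright and directly below. I'll quantify that offset and re-measure the bar now the cover is open.

Run:
```python
from h import *
k=130/400
uv=[(310+(a-400)*k,215+b*k) for a,b in((571,211),(690,208))]
for z in(.11,.13,.14):
    w=plane("side",uv,z);print(z,w[:,:2].ravel(),w.mean(0),"tool",tool(w.mean(0)),"gap",np.linalg.norm(w[0]-w[1]))
s=cv2.imread("pics/side4.png");t=cv2.imread("pics/top4.png")
print("bar side",plane("side",cen(blob(s.max(2)<50,275,110,330,150)),.064))
hb=blob(t.max(2)<50,150,180,225,260);print("bar top",cen(hb),plane("top",cen(hb),.064),cv2.minAreaRect(hb))
hs=blob(s.max(2)<50,350,290,400,340);print("spec",cen(hs),plane("side",cen(hs),.015))
```

```text
0.11 [ 0.5607 -0.2357  0.625  -0.2439] [ 0.5929 -0.2398  0.11  ] tool [11.5079  7.7073  1.297 ] gap 0.06484919983647289
0.13 [ 0.5571 -0.246   0.6194 -0.2539] [ 0.5882 -0.25    0.13  ] tool [  0.8524   4.3706 -18.7025] gap 0.062853442047469
0.14 [ 0.5552 -0.2512  0.6166 -0.259 ] [ 0.5859 -0.2551  0.14  ] tool [ -4.4753   2.7023 -28.7022] gap 0.06185556315296704
bar side [[0.4681 0.2006 0.064 ]]
bar top [221.1879 237.1748] [[0.4634 0.1589 0.064 ]] ((223.50460815429688, 229.6732177734375), (7.543867111206055, 48.797264099121094), 9.7824068069458)
spec [374.9555 319.6492] [[ 0.5794 -0.2607  0.015 ]]
```

>>> carry_out(deltas="-1 -3 0 0 0 0 0.35; -1 -3 40 0 0 0 0.35; -1 -3 75 0 0 0 0.35; -1 -3 95 0 0 0 0.35; -1 -3 105 0 0 0 0.35; -1 -3 110 0 0 0 0.35; -1 -3 110 0 0 0 0.35")

```text
time_s: 12.95
eef_pos: [0.5811, -0.2521, 0.0018]
eef_rot: [0.001, 0.75, 0.662, 0.0]
wrist_force: [-0.7, 0.7, 0.1]
opening: 0.648
grasp_force: 0.0
```

Run:
```python
from h import *
s=vision.camera("side");t=vision.camera("top");cv2.imwrite("pics/side5.png",s);cv2.imwrite("pics/top5.png",t)
print(sensors.get_obs()["eef_pos"])
a=cv2.resize(s[240:340,320:440].astype(float)*1.6,(400,333),interpolation=0).clip(0,255)
b=cv2.resize(s[100:200,245:365].astype(float),(400,333),interpolation=0)
c=cv2.resize(t[160:280,120:320].astype(float),(400,240),interpolation=0)
cv2.imwrite("pics/c5.png",np.vstack([np.hstack([a,b]),np.hstack([c,c*0])]).astype(np.uint8))
```

```text
[ 0.5812 -0.2522  0.0022]
```

View pics/c5.png

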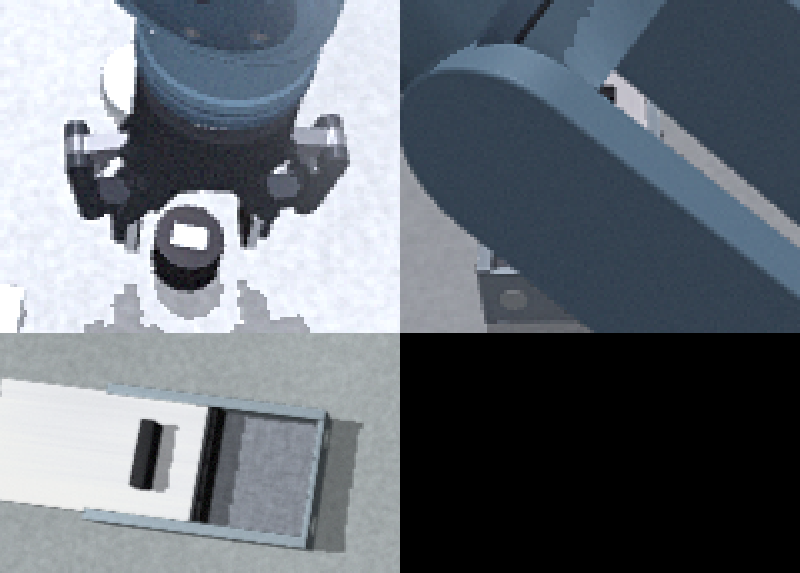

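The fingers sit evenly either side of the specimen (pads at crop 138 and 240, specimen 188). In the top view the cover is back and the pocket is open, with the bar at about (193,221).

>>> carry_out(deltas="0 0 5 0 0 0 0.35; 0 0 10 0 0 0 0.35; 0 0 14 0 0 0 0.35; 0 0 16 0 0 0 0.35; 0 0 16 0 0 0 0.35")

```text
time_s: 13.68
eef_pos: [0.5804, -0.2516, -0.0152]
eef_rot: [-0.0, 0.75, 0.662, -0.0]
wrist_force: [0.1, 0.5, -0.2]
opening: 0.651
grasp_force: 0.0
```

>>> carry_out(deltas="0 0 0 0 0 0 0.5; 0 0 0 0 0 0 0.6; 0 0 0 0 0 0 0.8; 0 0 0 0 0 0 1; 0 0 0 0 0 0 1; 0 0 0 0 0 0 1")

```text
time_s: 14.42
eef_pos: [0.5809, -0.252, -0.0142]
eef_rot: [0.0, 0.75, 0.662, 0.0]
wrist_force: [-0.9, 0.8, 5.8]
opening: 0.403
grasp_force: 59.5
```

Run:
```python
from h import *
t=cv2.imread("pics/top5.png")
h=blob(t.max(2)<50,183,205,204,247);print("bar",cen(h),plane("top",cen(h),.064),cv2.minAreaRect(h))
# pocket: outer rim corners on the -y end (px from the crop), z=.055
print(plane("top",[(120+327/2,160+(411-333)/2),(120+307/2,160+(549-333)/2)],.055))
g=blob(((t.min(2)>150)),120,165,225,265);print(plane("top",cv2.approxPolyDP(h,2,True).astype(float),.077))
```

```text
bar [194.1892 221.5526] [[0.491  0.2077 0.064 ]] ((194.1211700439453, 221.02163696289062), (7.348048686981201, 32.90800857543945), 10.12467098236084)
[[0.5323 0.0524 0.055 ]
 [0.4107 0.0677 0.055 ]]
[[0.518  0.1985 0.077 ]
 [0.511  0.1946 0.077 ]
 [0.4623 0.2009 0.077 ]
 [0.464  0.2131 0.077 ]
 [0.5058 0.2084 0.077 ]]
```

The bar measures (0.491, 0.208), which puts the pocket centre at about (0.479, 0.112). The case's -y edge gives the same figure within 1–2 mm. The specimen is held (59.5 N, opening matches the diameter), so I'll lift it.

>>> carry_out(deltas="0 0 -10 0 0 0 1; 0 0 -40 0 0 0 1; 0 0 -80 0 0 0 1; 0 0 -120 0 0 0 1; 0 0 -120 0 0 0 1; 0 0 -120 0 0 0 1")

```text
time_s: 15.18
eef_pos: [0.58, -0.2513, 0.1045]
eef_rot: [-0.001, 0.75, 0.662, -0.0]
wrist_force: [0.1, -0.7, -1.7]
opening: 0.405
grasp_force: 59.9
```

Run:
```python
from h import *
o=sensors.get_obs();print(o["eef_pos"],o["opening"],tool([.476,.112,.105]))
```

```text
[ 0.58   -0.2513  0.1045] 0.40455039206087035 [ 347.547  -148.436    -0.2323]
```

>>> carry_out(deltas="30 -13 0 0 0 0 1; 75 -32 0 0 0 0 1; 125 -53 0 0 0 0 1; 175 -75 0 0 0 0 1; 225 -96 0 0 0 0 1; 275 -117 0 0 0 0 1; 315 -134 0 0 0 0 1; 340 -145 0 0 0 0 1; 347 -148 0 0 0 0 1; 347 -148 0 0 0 0 1; 347 -148 0 0 0 0 1")

```text
time_s: 16.55
eef_pos: [0.4771, 0.1101, 0.1047]
eef_rot: [-0.0, 0.75, 0.661, -0.0]
wrist_force: [-0.0, -0.2, 0.1]
opening: 0.404
grasp_force: 59.9
```

Run:
```python
from h import *
o=sensors.get_obs();print(o["eef_pos"],o["grasp_force"],tool([.476,.112,-.0085]))
s=vision.camera("side");t=vision.camera("top")
a=cv2.resize(s[90:210,230:380],(500,400),interpolation=0);b=cv2.resize(t[150:270,210:300],(300,400),interpolation=0)
cv2.imwrite("pics/c6.png",np.hstack([a,b]))
```

```text
[0.4771 0.1101 0.1047] 59.91233825683594 [  1.7563  -1.2399 113.2166]
```

View pics/c6.png

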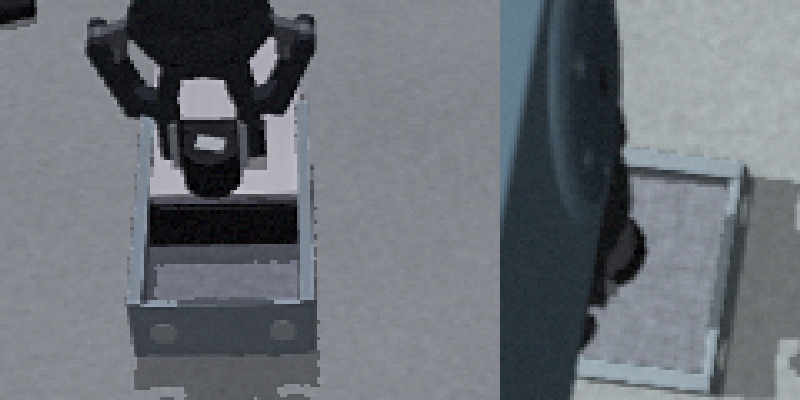

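The specimen hangs upright over the pocket, about centred. Before lowering, I'll measure how wide the finger links are at rim height.

Run:
```python
from h import *
s=vision.camera("side");cv2.imwrite("pics/side6.png",s)
o=sensors.get_obs();q=o["eef_rot"];M=R.from_quat(np.r_[q[1:],q[0]]).as_matrix();p=o["eef_pos"]
for r in range(100,150,2):
    x=np.where(s[r,252:330].max(1)<62)[0]
    if len(x)<2: continue
    x=x+252; c,d=ray("side",[(x[0],r),(x[-1],r)])
    w=c+d*(((p-c)@M[:,0])/(d@M[:,0]))[:,None]
    print(r,x[0],x[-1],"y off mm",((w-p)@M[:,1]*1000).round(0),"z above TCP",((w-p)[:,2]*1000).round(0))
```

```text
100 261 323 y off mm [-56.  64.] z above TCP [130. 127.]
102 256 323 y off mm [-66.  64.] z above TCP [126. 122.]
104 256 323 y off mm [-67.  64.] z above TCP [121. 118.]
106 256 323 y off mm [-67.  64.] z above TCP [116. 113.]
108 258 322 y off mm [-64.  62.] z above TCP [111. 108.]
110 259 321 y off mm [-62.  60.] z above TCP [106. 103.]
112 260 320 y off mm [-61.  58.] z above TCP [101.  98.]
114 261 319 y off mm [-60.  56.] z above TCP [96. 93.]
116 263 318 y off mm [-56.  54.] z above TCP [91. 88.]
118 264 317 y off mm [-55.  52.] z above TCP [86. 83.]
120 265 316 y off mm [-53.  50.] z above TCP [80. 78.]
122 267 315 y off mm [-50.  47.] z above TCP [75. 72.]
124 268 307 y off mm [-49.  31.] z above TCP [70. 68.]
126 277 308 y off mm [-31.  33.] z above TCP [64. 62.]
128 277 308 y off mm [-31.  33.] z above TCP [58. 57.]
130 278 308 y off mm [-30.  32.] z above TCP [53. 51.]
132 278 309 y off mm [-30.  34.] z above TCP [47. 46.]
134 278 309 y off mm [-31.  34.] z above TCP [42. 40.]
136 279 309 y off mm [-29.  34.] z above TCP [36. 34.]
138 284 301 y off mm [-19.  17.] z above TCP [30. 29.]
140 285 301 y off mm [-17.  17.] z above TCP [25. 24.]
142 285 301 y off mm [-18.  16.] z above TCP [19. 18.]
144 286 301 y off mm [-16.  16.] z above TCP [13. 12.]
146 287 300 y off mm [-14.  14.] z above TCP [7. 6.]
148 289 298 y off mm [-10.   9.] z above TCP [1. 0.]
```

Up to 66 mm above the TCP the fingers stay within ±33 mm. The wider elbows come in at 5 mm or more above the rim at placing height, so there's clearance.

>>> carry_out(deltas="2 -1 0 0 0 0 1; 2 -1 25 0 0 0 1; 2 -1 50 0 0 0 1; 2 -1 75 0 0 0 1; 2 -1 92 0 0 0 1; 2 -1 102 0 0 0 1; 2 -1 108 0 0 0 1; 2 -1 108 0 0 0 1; 2 -1 108 0 0 0 1")

```text
time_s: 17.82
eef_pos: [0.4768, 0.1132, -0.0023]
eef_rot: [0.0, 0.75, 0.662, 0.0]
wrist_force: [-0.6, 0.3, 0.3]
opening: 0.401
grasp_force: 59.9
```

>>> carry_out(deltas="0 0 2 0 0 0 1; 0 0 4 0 0 0 1; 0 0 4 0 0 0 1; 0 0 4 0 0 0 1")

```text
time_s: 18.32
eef_pos: [0.4762, 0.1132, -0.0069]
eef_rot: [0.0, 0.75, 0.662, 0.0]
wrist_force: [-0.3, 0.3, -0.1]
opening: 0.4
grasp_force: 59.9
```

>>> carry_out(deltas="0 0 1 0 0 0 1; 0 0 1 0 0 0 1; 0 0 2 0 0 0 1; 0 0 2 0 0 0 1")

```text
time_s: 18.82
eef_pos: [0.4763, 0.1132, -0.0083]
eef_rot: [-0.0, 0.75, 0.662, -0.0]
wrist_force: [-2.8, 0.3, 7.1]
opening: 0.398
grasp_force: 60.7
```

>>> carry_out(deltas="0 0 0 0 0 0 0.55; 0 0 0 0 0 0 0.5; 0 0 0 0 0 0 0.48; 0 0 0 0 0 0 0.48; 0 0 0 0 0 0 0.48")

```text
time_s: 19.45
eef_pos: [0.4762, 0.1131, -0.009]
eef_rot: [-0.0, 0.75, 0.662, -0.0]
wrist_force: [0.6, -0.6, -1.0]
opening: 0.52
grasp_force: 0.0
```

>>> carry_out(deltas="0 0 -5 0 0 0 0.48; 0 0 -15 0 0 0 0.48; 0 0 -35 0 0 0 0.48; 0 0 -70 0 0 0 0.48; 0 0 -110 0 0 0 0.48; 0 0 -150 0 0 0 0.48; 0 0 -150 0 0 0 0.48")

```text
time_s: 20.32
eef_pos: [0.4792, 0.1132, 0.1455]
eef_rot: [0.003, 0.75, 0.662, 0.003]
wrist_force: [-0.4, -1.0, -0.7]
opening: 0.522
grasp_force: 0.0
```

Run:
```python
from h import *
o=sensors.get_obs();print(o["eef_pos"],o["q"])
print("bar",tool([.4924,.2115,.1]))
s=vision.camera("side");t=vision.camera("top");cv2.imwrite("pics/side7.png",s)
h=blob(s.max(2)<60,270,165,322,190);print(cen(h),cv2.boundingRect(h),plane("side",cen(h),.021))
a=cv2.resize(s[90:210,230:380],(500,400),interpolation=0);b=cv2.resize(t[150:270,210:300],(300,400),interpolation=0)
cv2.imwrite("pics/c7.png",np.hstack([a,b]))
```

```text
[0.4792 0.1132 0.1455] [-0.0096  0.0455  1.8706  0.      1.2172  0.1152]
bar [99.1236  0.5246 45.5837]
[295.1882 172.0343] (287, 165, 17, 15) [[0.4764 0.1181 0.021 ]]
```

View pics/c7.png

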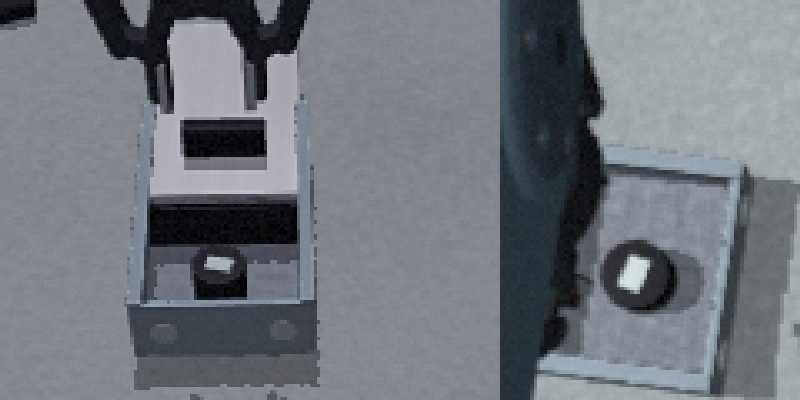

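The specimen stands upright in the pocket, with the side view showing it at crop (220,270) and the top view at (638,275). Next I'll turn back and take the grip bar to close the cover.

>>> carry_out(deltas="99 0 30 0 0 1.571 0.4; 99 0 30 0 0 1.571 0.4; 99 0 30 0 0 1.571 0.4; 99 0 30 0 0 1.571 0.4; 99 0 30 0 0 1.571 0.4; 99 0 30 0 0 1.571 0.4; 99 0 30 0 0 1.571 0.4; 99 0 30 0 0 1.571 0.4; 99 0 30 0 0 1.571 0.4; 99 0 30 0 0 1.571 0.4; 99 0 30 0 0 1.571 0.4; 99 0 30 0 0 1.571 0.4")

```text
time_s: 21.92
eef_pos: [0.4883, 0.2113, 0.1107]
eef_rot: [0.0, 0.998, -0.062, -0.0]
wrist_force: [0.7, 0.2, 0.1]
opening: 0.6
grasp_force: 0.0
```

Run:
```python
from h import *
o=sensors.get_obs();print(o["eef_pos"],o["eef_rot"],tool([.493,.2114,.036]))
```

```text
[0.4883 0.2113 0.1107] [ 0.0001  0.9981 -0.062  -0.0003] [ 4.7138 -0.6831 74.7283]
```

>>> carry_out(deltas="4 0 20 0 0 0 0.4; 4 0 45 0 0 0 0.4; 4 0 62 0 0 0 0.4; 4 0 70 0 0 0 0.4; 4 0 74 0 0 0 0.4; 4 0 74 0 0 0 0.4; 4 0 74 0 0 0 0.8; 4 0 74 0 0 0 1; 4 0 74 0 0 0 1; 4 0 74 0 0 0 1; 4 0 74 0 0 0 1")

```text
time_s: 23.3
eef_pos: [0.4929, 0.211, 0.0378]
eef_rot: [-0.0, 0.998, -0.063, 0.0]
wrist_force: [-2.7, 0.1, 6.1]
opening: 0.134
grasp_force: 59.9
```

>>> carry_out(deltas="0 10 0 0 0 0 1; 0 25 0 0 0 0 1; 0 40 0 0 0 0 1; 0 55 0 0 0 0 1; 0 70 0 0 0 0 1; 0 84 0 0 0 0 1; 0 92 0 0 0 0 1; 0 92 0 0 0 0 1; 0 92 0 0 0 0 1")

```text
time_s: 24.42
eef_pos: [0.481, 0.1188, 0.0378]
eef_rot: [0.0, 0.998, -0.063, -0.0]
wrist_force: [-4.7, -2.7, 9.0]
opening: 0.141
grasp_force: 60.3
```

>>> carry_out(deltas="0 3 0 0 0 0 1; 0 6 0 0 0 0 1; 0 6 0 0 0 0 1")

```text
time_s: 24.8
eef_pos: [0.4803, 0.1135, 0.0378]
eef_rot: [-0.0, 0.998, -0.063, 0.0]
wrist_force: [-3.6, 0.6, 8.2]
opening: 0.141
grasp_force: 60.3
```

>>> carry_out(deltas="0 2 0 0 0 0 1; 0 4 0 0 0 0 1; 0 4 0 0 0 0 1")

```text
time_s: 25.18
eef_pos: [0.4801, 0.1121, 0.0378]
eef_rot: [-0.002, 0.998, -0.063, 0.001]
wrist_force: [-0.2, 13.8, 6.1]
opening: 0.136
grasp_force: 60.1
```

>>> carry_out(deltas="0 -1 0 0 0 0 1; 0 -1 0 0 0 0 0.5; 0 -1 0 0 0 0 0.4; 0 -1 0 0 0 0 0.4; 0 -1 -20 0 0 0 0.4; 0 -1 -60 0 0 0 0.4; 0 -1 -110 0 0 0 0.4; 0 -1 -150 0 0 0 0.4; 0 -1 -150 0 0 0 0.4; 0 -1 -150 0 0 0 0.4")

```text
time_s: 26.42
eef_pos: [0.4793, 0.1105, 0.1862]
eef_rot: [0.0, 0.998, -0.063, -0.001]
wrist_force: [-0.3, -0.6, 0.5]
opening: 0.6
grasp_force: 0.0
```

Run:
```python
from h import *
o=sensors.get_obs();print(o["eef_pos"],o["wrist_force"],o["time_s"])
s=vision.camera("side")
for n,im in(("start",cv2.imread("pics/side0.png")),("now",s)):
    h=blob(im.max(2)<50,275,145,318,175);print(n,cen(h),cv2.boundingRect(h),plane("side",cen(h),.064))
```

```text
[0.4793 0.1105 0.1862] [-0.3097 -0.6206  0.4788] 26.425
start [296.1779 159.718 ] (283, 154, 27, 12) [[0.4807 0.1152 0.064 ]]
now [296.075  161.0105] (283, 156, 27, 11) [[0.48   0.1112 0.064 ]]
```

The close stroke was 99.9 mm between the stops and ended with 13.8 N against the shut stop. As insurance against the release dragging the cover back, I'll push the bar from behind with shut fingers.

>>> carry_out(deltas="0 -45 0 0 0 0 1; 0 -45 0 0 0 0 1; 0 -45 0 0 0 0 1; 0 -45 0 0 0 0 1; 0 -45 50 0 0 0 1; 0 -45 100 0 0 0 1; 0 -45 135 0 0 0 1; 0 -45 146 0 0 0 1; 0 -45 146 0 0 0 1; 0 -35 146 0 0 0 1; 0 -27 146 0 0 0 1; 0 -27 146 0 0 0 1")

```text
time_s: 27.98
eef_pos: [0.4839, 0.1367, 0.042]
eef_rot: [-0.0, 0.998, -0.063, 0.001]
wrist_force: [0.4, -0.2, 0.3]
opening: 0.001
grasp_force: 0.0
```

>>> carry_out(deltas="0 2 0 0 0 0 1; 0 4 0 0 0 0 1; 0 4 0 0 0 0 1")

```text
time_s: 28.35
eef_pos: [0.4827, 0.1335, 0.0411]
eef_rot: [-0.0, 0.998, -0.063, -0.0]
wrist_force: [-0.2, 0.0, -0.1]
opening: -0.001
grasp_force: 0.0
```

>>> carry_out(deltas="0 1 0 0 0 0 1; 0 3 0 0 0 0 1; 0 3 0 0 0 0 1")

```text
time_s: 28.72
eef_pos: [0.4823, 0.1304, 0.041]
eef_rot: [0.0, 0.998, -0.063, -0.0]
wrist_force: [-0.7, -0.0, -0.8]
opening: -0.0
grasp_force: 0.0
```

>>> carry_out(deltas="0 1 0 0 0 0 1; 0 3 0 0 0 0 1; 0 3 0 0 0 0 1")

```text
time_s: 29.1
eef_pos: [0.482, 0.1274, 0.0411]
eef_rot: [-0.0, 0.998, -0.063, -0.0]
wrist_force: [1.0, -0.4, -0.5]
opening: 0.0
grasp_force: 0.0
```

>>> carry_out(deltas="0 1 0 0 0 0 1; 0 3 0 0 0 0 1; 0 3 0 0 0 0 1")

```text
time_s: 29.48
eef_pos: [0.4818, 0.1255, 0.0411]
eef_rot: [-0.001, 0.998, -0.063, 0.0]
wrist_force: [0.0, 5.9, -1.2]
opening: 0.002
grasp_force: 2.7
```

>>> carry_out(deltas="0 1 0 0 0 0 1; 0 2 0 0 0 0 1; 0 2 0 0 0 0 1")

```text
time_s: 29.85
eef_pos: [0.4818, 0.1253, 0.0411]
eef_rot: [-0.002, 0.998, -0.063, 0.001]
wrist_force: [2.2, 12.8, -2.4]
opening: 0.0
grasp_force: 6.7
```

>>> carry_out(deltas="0 -8 0 0 0 0 1; 0 -20 0 0 0 0 1; 0 -20 0 0 0 0 1; 0 -20 -40 0 0 0 1; 0 -20 -90 0 0 0 1; 0 -20 -140 0 0 0 1; 0 -20 -140 0 0 0 1; 0 -20 -140 0 0 0 1")

```text
time_s: 30.85
eef_pos: [0.4835, 0.1422, 0.1806]
eef_rot: [0.0, 0.998, -0.063, -0.0]
wrist_force: [-0.6, 0.0, -0.3]
opening: 0.001
grasp_force: 0.0
```

Run:
```python
from h import *
o=sensors.get_obs();print(o["eef_pos"],o["wrist_force"],o["time_s"])
s=vision.camera("side");h=blob(s.max(2)<50,275,150,318,175);print(cen(h),plane("side",cen(h),.064))
print(ctrl.hand_in())
```

```text
[0.4835 0.1422 0.1806] [-0.5511  0.0266 -0.2789] 30.85
[295.9748 161.0186] [[0.4798 0.1112 0.064 ]]
the job is handed in; nothing more can be done
None
```

The specimen is set down upright in the pocket and the cover is pushed shut to its stop; I handed the job in at about 31 s with the robot clear of everything, and no verdict came back.

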